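# Post a handled book into the book drop box

## Task

Post the little red book into the book drop box without picking it up: with one finger push the blue self-closing flap inward and hold it open, and with the other finger push the book along the deck under the flap until it goes over the edge and slides down the chute into the box. Keep the book from pushing or rubbing on the flap, then take the fingers out so that the flap falls shut; leave the other things where they are.

Things in the scene. Friction and masses are not known exactly. Their poses are not given: they have to be found in the camera images.
- drop_box: the book drop box, fixed; its place and turn differ each time. Origin on the table under the middle of the shut flap; x points the way the book is pushed (from the deck in through the flap), y left, z up. Near side, x -204 to -10 mm: flat grey loading deck, top 100 mm above the table, y -130 to +130, with 10 mm high, 6 mm thick edges along both sides. x 10 to 220 mm: clear hood, roof 290 mm above the table
- flap (a joint): angle of the blue flap, a plate 216 mm wide, 164 mm tall, 3 mm thick, hung from its top edge: 0 rad = shut (upright, lower edge hidden behind the end of the deck, 6 mm below its level), growing as the lower edge swings inward and up, stop at 1.1. Spring and weight shut it: a finger 75 mm below the hinge needs about 2 N to start it, 4 N to hold it at 0.6 rad; there its lower edge is 23 mm above deck level and 94 mm in
- flap_hinge (a point): middle of the flap's hinge line (a 9 mm tube along drop_box's y), 160 mm above the deck, at x = 0, y = 0 of drop_box. Around the flap stands an aluminium frame, x -6 to +10 mm: posts from y = 112 to 130 mm on either side, and a bar over the flap from 166 to 186 mm above the deck; the clear opening is 224 mm wide and 155 mm high
- flap_edge (a point): middle of the flap's lower edge; moves with the flap
- deck_edge (a point): middle of the deck's inner edge (x = -10, y = 0, z = 100 mm in drop_box). From here a metal chute runs 48 degrees down into the bin, whose floor is 12 mm above the table: a book whose centre is pushed past this edge tips over and slides down
- book: the little red hardback lying flat on the deck with its 56 mm side along the way it is pushed: 56 (x) x 84 (y) x 24 (z) mm, about 0.1 kg, turned up to about 7 degrees against the box; origin at the centre of its underside. It slides on the deck with a friction coefficient of about 0.6
- book_center (a point): the middle of the red book (12 mm above its underside)
- stamp: a little wooden-handled rubber stamp standing on the left rear part of the loading deck (the part nearest the robot), 28 mm across, 56 mm tall; origin at the centre of its foot. Leave it alone
- clip_tin: a small green round tin of paper clips standing on the right rear part of the deck, 32 mm across, 24 mm tall; origin at the centre of its foot. Leave it alone
- sanitiser: a hand-sanitiser pump bottle on the table to the left, 62 mm across, 185 mm tall; origin at the centre of its foot. Leave it alone
- pen_cup: an empty blue ceramic pen cup on the table to the left, 72 mm across, 95 mm tall; origin at the centre of its foot. Leave it alone
- tape_roll: a roll of brown tape lying flat on the table to the right, 90 mm across, 24 mm high; origin at the centre of its underside. Leave it alone
- paperback: a blue book lying flat on the table to the right, 130 x 200 x 28 mm; origin at the centre of its underside. Leave it alone
- paperback_top: an orange book, 125 x 190 x 22 mm, lying on the blue one; origin at the centre of its underside. Leave it alone
- scanner: a grey and black hand-held barcode scanner lying on the table to the left, about 133 x 70 x 30 mm; origin at the middle of its grip's underside. Leave it alone
Mind the look-alikes: they are no part of the job. There is more than one size of the book; the one meant has the size given above.

How it is judged:
On the way:
1. one finger holds the flap open (at least 0.2 rad) while the other finger is pushing the book up to or over the deck's edge (its centre no more than 20 mm short of the edge) (value of joint flap above 0.2 rad and contact force between the fingers and flap above 0.2 N and contact force between the fingers and book above 0.05 N and x of book_center in the frame of drop_box above -0.03 m), for 0.1 s.
At the end, for the whole second after the job is handed in: The red book lies at rest in the collecting bin under the hood (its centre behind the deck's edge, at least 15 mm below the level of the deck), and the flap hangs shut (within 0.05 rad) (x of book_center in the frame of drop_box between 0.02 and 0.215 m and y of book_center in the frame of drop_box between -0.125 and 0.125 m and z of book_center in the frame of drop_box below 0.085 m and linear speed of book below 0.02 m/s and value of joint flap between -0.05 and 0.05 rad); the robot touches nothing.
It fails at once if the book pushes or rubs on the flap (more than 0.5 N between them) (contact force between book and flap above 0.5 N).
It fails at once if the book is lifted (its centre more than 15 mm above where it lies on the deck) (z of book_center in the frame of drop_box above 0.127 m).
It fails at once if a thing standing on the deck (stamp or clip tin) is shifted by more than 20 mm (distance of any of stamp, clip_tin from where it was at the start of the episode above 0.02 m).
It fails at once if another thing on the table (bottle, cup, tape, the two big books, scanner) is shifted by more than 20 mm (distance of any of sanitiser, pen_cup, tape_roll, paperback, paperback_top, scanner from where it was at the start of the episode above 0.02 m).
It also fails if it takes over 38 s, if anything falls off the work surface, if the arm or the gripper's body presses on something with over 40 N, if the wrist force passes 120 N, or if a joint passes its speed limit or range.

## Robot

A 6-joint arm with a two-finger parallel gripper is mounted at the origin on the work surface. World frame = base frame: x ahead of the robot, y to its left, z up, the work surface at z = 0. Lengths are in m, angles in rad, forces in N, time in s.
With the tool pointing down it reaches from about 0.25 to 0.725 m from the base axis. Payload 4 kg.
Tool frame: the origin (TCP) lies midway between the tips of the shut fingers; the grasp point (between the pads) lies 19 mm behind it; y points along the fingers, x is the direction in which the jaws open and shut, and the axes are right-handed (so a half turn about y gives the same grasp; the last joint's range is limited). The gripper opens to 85 mm and grips with 20 to 120 N. Pads are 22 mm wide; open, the fingers measure 114 mm over their backs; the gripper's body (76 mm by 85 mm) begins 54 mm behind the grasp point. The pads swing forward as they close: fully open they stand 13 mm farther back than shut.
Start: joints at [1.122, 0.241, 0.005, 1.335, 0, 1.571], TCP at [0.217, 0.45, 0.231] pointing down, gripper open.
Joint ranges: [-2.72, 2.72], [-1.05, 1.87], [-1.09, 1.28], [-1.99, 2.15], [-1.42, 1.44], [-3.14, 3.14]. Speed limits (rad/s): [2.79, 2.79, 3.14, 3.14, 3.14, 3.14].

## Interface

Orientations are given as a unit quaternion [x, y, z, w].
In Python, from workcell import bot gives the robot as it stands. The module is installed in compiled form; this text tells all that it offers.
- The arm moves only by the shell command python3 -m inch 'ROWS'. ROWS is text: rows parted by semicolons, each of 7 numbers parted by spaces: the turn, a rotation vector about the tool's x, y, z in degrees, then the shift along the tool's x, y, z in mm, then the closure, from 0 (fully open) to 1 (shut). In form: ax ay az dx dy dz fingers; .... A call has 1 to 12 rows; each row shifts and turns the commanded pose from where the row before left it, along the tool's axes as they then stand; what a row does not reach is not made up. A row lasts 1/8 s, in which the tool goes at most 62.5 mm and 10.7 degrees, less where a joint would pass 70% of its speed; a pose out of reach is approached as far as the arm can. A call with a gripper value outside its range is refused whole. The fingers move at their own pace and stop on an object; the grip force is fixed at half the most. Time passes only in rows, so rows that do not move let the fingers close. It gives the time, the measured TCP pose, the force and the opening at its end, in the units of the state.
- bot.get_obs(): the state, without advancing time (a new reading comes with each control period).
- bot.camera(name): name is "side" or "top" or "wrist"; returns a dict with "color" (400x640x3 uint8, blue, green, red), "fx", "fy", "cx", "cy" (pixels), "k1" (the pictures are not rectified: a ray, as slopes to the right and down, at radius r is drawn at 1 + k1 r^2 times it, then the intrinsics apply), "extrinsics" (4x4, takes a point from world to camera coordinates). Camera axes: x right, y up, looking along -z (the intrinsics and any distortion apply to the point x, -y, -z); pixel columns grow to the right and rows downward; lengths in m; the calibration is good to about 2 mm. A picture is of the moment at which its call begins. There is no depth.
- bot.job_done(): hands the job in, once; it reports no verdict.
Trained networks look in the newest picture that a camera, given by its name, has taken for a name from the list of things; names that differ only in an ending like _2 or _b are one class to them, and where a whole thing is asked for, a point or a joint stands for the part that bears it (a point fixed in the world has none). Each returns a list of dicts, best first, with "conf" (0 to 1); they miss things now and then, are a little off and sometimes report something else, mostly with a low value. They report only what shows in the picture. A call takes as long as a camera call. They do not tell look-alikes from the thing itself.
- bot.look_for(name, camera): "extent" ([left, top, right, bottom] in pixels, round what is visible of it).
- bot.cut_out(name, camera): "region" (400x640 bool, what is visible of it) and "extent" ([left, top, right, bottom] in pixels, round what is visible of it).
- bot.spot_point(name, camera): "point" ([column, row] in pixels: a listed point, or the origin of a listed thing).
The state is a dict: "clock": time; "joint_pos": joint angles; "joint_vel": joint speeds; "tau": joint torques, N m; "eef_pos": TCP position; "tool_rot": TCP orientation; "ft_force": force on the tool from outside, world axes, zero at the start; "ft_torque": the same for the moment, N m; "grip_width": finger opening in m.
Only numpy, scipy, OpenCV 4.12 (cv2) and the standard library are available. Lean on these libraries where they do the work, as an engineer would, in place of code of your own. Each camera call takes 0.05 s, during which the arm holds its last target.

## Working session

There is one attempt and no reset: what is moved stays moved. The work goes in short steps, Python scripts to look and compute and a shell command to move; the robot and the scene stay as the last step left them, time stands still between calls to the robot, and variables do not carry over. Pictures are saved under pics/ and viewed, and the job is handed in when it is done.

```bash
mkdir -p pics; ls
python3 - <<'E'
from workcell import bot
import cv2
o=bot.get_obs()
print({k:(v if not hasattr(v,'round') else v.round(3)) for k,v in o.items()} if True else 0)
for c in ["side","top","wrist"]:
    d=bot.camera(c); cv2.imwrite(f"pics/{c}0.png",d["color"])
    print(c,d["fx"],d["fy"],d["cx"],d["cy"],d["k1"]); print(d["extrinsics"].round(4) if hasattr(d["extrinsics"],'round') else d["extrinsics"])
    for n in ["book","drop_box","flap","stamp","clip_tin","sanitiser","pen_cup","scanner","paperback"]:
        print(c,n,[([int(x) for x in r["extent"]],round(r["conf"],2)) for r in bot.look_for(n,c)][:3])
    for n in ["flap_hinge","deck_edge","flap_edge","book_center","drop_box","stamp","clip_tin"]:
        print(c,n,[([round(float(x),1) for x in r["point"]],round(r["conf"],2)) for r in bot.spot_point(n,c)][:3])
E
```

```text
pics
{'clock': 0.0, 'joint_pos': array([ 1.122,  0.241,  0.004,  1.335, -0.   ,  1.571]), 'joint_vel': array([-0.   ,  0.   , -0.001, -0.001, -0.002,  0.001]), 'tau': array([-0.0000e+00, -3.7232e+01,  2.5241e+01,  1.7000e-02, -0.0000e+00,
       -0.0000e+00]), 'eef_pos': array([0.217, 0.45 , 0.23 ]), 'tool_rot': array([ 0.599,  0.376, -0.377, -0.598]), 'ft_force': array([-0.651,  0.203, -0.298]), 'ft_torque': array([ 0.02 , -0.054, -0.006]), 'grip_width': 0.08518063524176157}
side 397.7769967813018 397.7769967813018 315.57715438741434 205.24932045575284 0.029526209639657804
[[ 0.9175 -0.3977 -0.0031 -0.4831]
 [ 0.2799  0.64    0.7156 -0.2563]
 [-0.2826 -0.6574  0.6985 -1.3084]
 [ 0.      0.      0.      1.    ]]
side book [([366, 249, 402, 283], 0.73), ([297, 261, 315, 278], 0.71), ([355, 317, 431, 399], 0.69)]
side drop_box [([263, 128, 397, 244], 0.73), ([273, 168, 278, 185], 0.3)]
side flap [([314, 162, 324, 201], 0.59), ([213, 169, 244, 187], 0.24)]
side stamp []
side clip_tin [([271, 214, 283, 222], 0.47)]
side sanitiser [([246, 133, 262, 175], 0.89)]
side pen_cup [([276, 140, 2
[... 1595 characters left out ...]
1], 0.63)]
top clip_tin [([292.9, 234.8], 0.49)]
wrist 337.7651843052209 337.7651843052209 318.8275133734684 203.0218789817235 -0.06902016659839007
[[ 4.339e-01  9.009e-01 -5.000e-04 -4.992e-01]
 [-8.598e-01  4.139e-01 -2.991e-01  3.730e-02]
 [-2.693e-01  1.303e-01  9.542e-01 -3.799e-01]
 [ 0.000e+00  0.000e+00  0.000e+00  1.000e+00]]
wrist book []
wrist drop_box [([122, 362, 260, 400], 0.7)]
wrist flap []
wrist stamp []
wrist clip_tin []
wrist sanitiser [([381, 301, 434, 384], 0.84)]
wrist pen_cup []
wrist scanner [([301, 191, 372, 306], 0.79)]
wrist paperback []
wrist flap_hinge []
wrist deck_edge []
wrist flap_edge []
wrist book_center []
wrist drop_box []
wrist stamp []
wrist clip_tin []
```

View pics/top0.png

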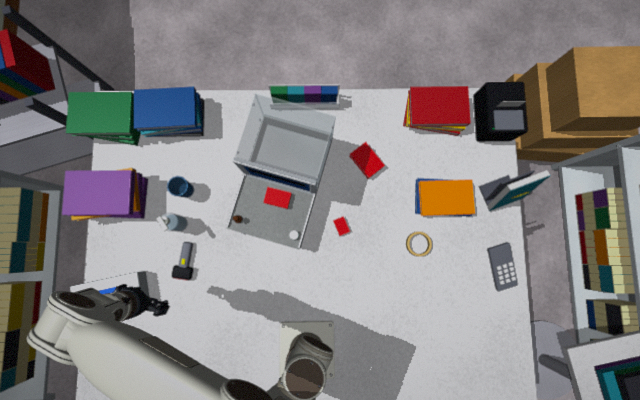

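View pics/side0.png

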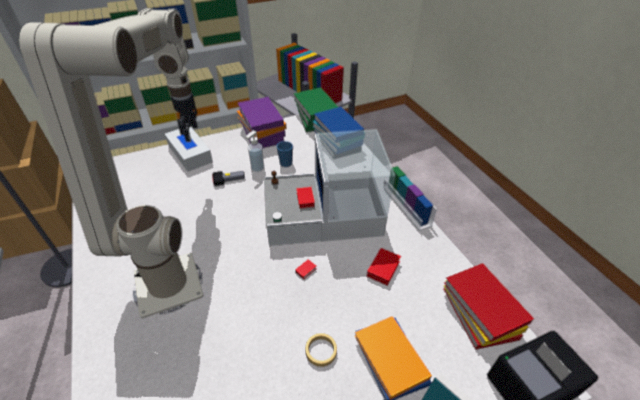

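Run:
```python
import cv2
a=cv2.imread("pics/top0.png")[85:265,150:350]; cv2.imwrite("pics/topc.png",cv2.resize(a,None,fx=3.3,fy=3.3,interpolation=cv2.INTER_CUBIC))
a=cv2.imread("pics/side0.png")[120:260,245:405]; cv2.imwrite("pics/sidec.png",cv2.resize(a,None,fx=4.2,fy=4.2,interpolation=cv2.INTER_CUBIC))
```

```text
(no output)
```

View pics/topc.png

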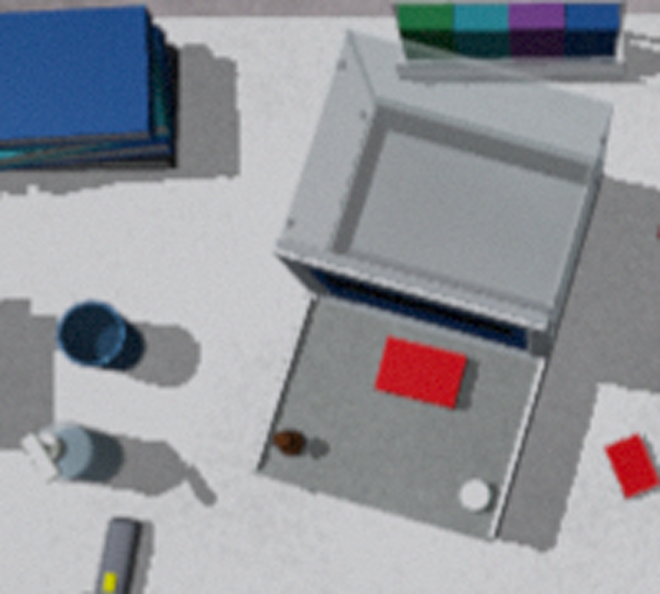

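View pics/sidec.png

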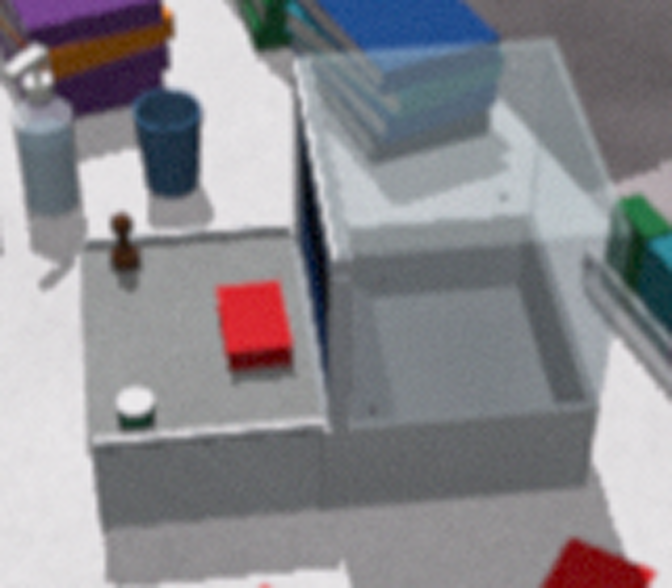

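Red look-alikes in the top view are the book on the deck (277,199), a larger red book on the table (367,161) and a smaller one on the table (342,226). The one on the deck matches the description, and the close crop confirms it lying flat just before the flap. Next I fit the poses.

```bash
cat > h.py <<'E'
import numpy as np, cv2, json
from scipy.optimize import least_squares
def cal(d): return dict(f=d["fx"],cx=d["cx"],cy=d["cy"],k=d["k1"],E=np.array(d["extrinsics"]))
def proj(c,P):
    P=np.atleast_2d(P); q=P@c["E"][:3,:3].T+c["E"][:3,3]
    u=q[:,0]/-q[:,2]; v=-q[:,1]/-q[:,2]; s=1+c["k"]*(u*u+v*v)
    return np.c_[c["cx"]+c["f"]*u*s, c["cy"]+c["f"]*v*s]
def T(p,P):
    x,y,a=p; c,s=np.cos(a),np.sin(a); P=np.atleast_2d(P)
    return np.c_[x+c*P[:,0]-s*P[:,1], y+s*P[:,0]+c*P[:,1], P[:,2]]
def back(c,uv,z):
    f=lambda w: (proj(c,[w[0],w[1],z])[0]-uv)
    return least_squares(f,[0.5,0]).x
E
python3 - <<'E'
from h import *
from workcell import bot
ct=cal(bot.camera("top")); cs=cal(bot.camera("side"))
import pickle; pickle.dump((ct,cs),open("cal.pkl","wb"))
t=lambda x,y:(x/3.3+150,y/3.3+85); s=lambda x,y:(x/4.2+245,y/4.2+120)
# rim tops z=.11 (outer corners), hood roof
obs=[(ct,(-.204,.13,.11),t(259,468)),(ct,(-.204,-.13,.11),t(494,537)),(ct,(-.01,-.13,.11),t(545,360)),(ct,(-.01,.13,.11),t(312,298)),
(cs,(-.204,.13,.11),s(84,245)),(cs,(-.204,-.13,.11),s(94,440)),(cs,(-.01,-.13,.11),s(326,425)),
(ct,(0,0,.26),(280.3,174)),(ct,(-.01,0,.1),(277.5,183.8)),(cs,(-.01,0,.1),(314.4,201.1)),(cs,(0,0,.26),(321.8,161.4))]
res=lambda p: np.concatenate([proj(c,T(p,P))[0]-uv for c,P,uv in obs])
r=least_squares(res,[.55,.1,-.2],loss='soft_l1'); print(r.x.round(4),np.degrees(r.x[2]))
print(res(r.x).reshape(-1,2).round(1)); box=r.x
inv=lambda w:(lambda d:(np.cos(box[2])*d[0]+np.sin(box[2])*d[1],-np.sin(box[2])*d[0]+np.cos(box[2])*d[1]))(np.array(w[:2])-box[:2])
print("stamp foot", inv(back(ct,(237.8,222.1),.10)), inv(back(cs,(274.8,178.8),.1)))
print("tin", inv(back(ct,(292.9,234.8),.10)), inv(back(cs,(277.6,219.3),.1)))
# book: red mask in the deck area
for nm,cam in(("top",ct),("side",cs)):
    im=cv2.imread(f"pics/{nm}0.png"); h=im.astype(int); m=((h[...,2]>150)&(h[...,1]<90)&(h[...,0]<90)).astype(np.uint8)
    n,l,st,ce=cv2.connectedComponentsWithStats(m); 
    for i in range(1,n):
        if st[i,4]>40: print(nm,st[i],ce[i].round(1))
    if nm=="top":
        i=l[199,277]; mm=(l==i).astype(np.uint8)
        cn=max(cv2.findContours(mm,0,2)[0],key=len); rc=cv2.minAreaRect(cn); bp=cv2.boxPoints(rc)
        W=np.array([inv(back(ct,q,.124)) for q in bp]); print("book top corners box frame",(W*1000).round(1)); print("c",W.mean(0)*1000)
        e=[W[(k+1)%4]-W[k] for k in range(4)]; print([(round(float(np.linalg.norm(v))*1000,1),round(float(np.degrees(np.arctan2(v[1],v[0]))),1)) for v in e])
json.dump(dict(box=list(box)),open("box.json","w"))
E
```

```text
[ 0.5827  0.0782 -0.2937] -16.825508389665412
[[-1.7  0.4]
 [ 0.7  0.8]
 [ 1.1 -0.2]
 [-0.5 -2.1]
 [-1.  -1.5]
 [-1.6  1.7]
 [ 0.3  0.3]
 [-3.7 -1.8]
 [ 2.8  0.2]
 [ 4.  -3.4]
 [-0.4  1.5]]
stamp foot (np.float64(-0.177104219139885), np.float64(0.10169697358848873)) (np.float64(-0.1636557619647026), np.float64(0.12511831835708592))
tin (np.float64(-0.16646897998800542), np.float64(-0.09199945116725058)) (np.float64(-0.1631551848008126), np.float64(-0.09166836555646113))
top [ 411   87   54   36 1148] [431.1 105.8]
top [365 149  20  28 278] [373.1 164. ]
top [264 187  27  21 406] [276.8 197.3]
top [334 217  16  19 183] [341.5 225.8]
book top corners box frame [[-90.4  35.2]
 [-33.3  38.4]
 [-30.4 -45.2]
 [-87.5 -47.9]]
c [-60.4036713   -4.88545533]
[(57.2, 3.1), (83.7, -88.0), (57.1, -177.3), (83.2, 92.0)]
side [297 187  17  17 241] [304.8 195.2]
side [296 261  19  15 164] [305.4 268.1]
side [368 261  31  19 327] [383.2 269.6]
side [ 447  264   86   72 2945] [489.4 299.3]
```

```bash
cat > ov.py <<'E'
from h import *
import sys
def overlay(img,cam,box,book,org,size,k,out):
    a=cv2.resize(img[org[1]:org[1]+size[1],org[0]:org[0]+size[0]],None,fx=k,fy=k,interpolation=cv2.INTER_CUBIC)
    def ln(P,col,f=box):
        q=(proj(cam,T(f,np.array(P,float)))-org+.5)*k-.5
        cv2.polylines(a,[(q*8).round().astype(int).reshape(-1,1,2)],False,col,1,cv2.LINE_AA,3)
    ln([(-.204,.13,.11),(-.204,-.13,.11),(-.01,-.13,.11)],(0,255,0)); ln([(-.204,.13,.11),(-.01,.13,.11)],(0,255,0))
    ln([(-.204,.13,.0),(-.204,-.13,.0),(.22,-.13,.0)],(0,255,255))
    ln([(-.01,.124,.1),(-.01,-.124,.1)],(0,255,0)); 
    ln([(-.006,.13,.1),(-.006,.13,.286),(-.006,-.13,.286),(-.006,-.13,.1)],(255,0,255))
    ln([(.01,.13,.29),(.22,.13,.29),(.22,-.13,.29),(.01,-.13,.29)],(255,255,0))
    ln([(-.0015,.108,.26),(-.0015,.108,.1),(-.0015,-.108,.1),(-.0015,-.108,.26)],(0,128,255))
    if book is not None:
        x,y,w=book; c=T(box,[[x,y,0]])[0]; f=(c[0],c[1],box[2]+w)
        h=[(-.028,.042),(.028,.042),(.028,-.042),(-.028,-.042),(-.028,.042)]
        ln([(*p,.124) for p in h],(255,255,255),f); ln([(*p,.1) for p in h],(0,255,255),f)
    cv2.imwrite(out,a)
E
python3 - <<'E'
from ov import *
import pickle
ct,cs=pickle.load(open("cal.pkl","rb"))
t=lambda x,y:(x/3.3+150-.35,y/3.3+85-.35); s=lambda x,y:(x/4.2+245-.4,y/4.2+120-.4)
obs=[(ct,(-.204,.13,.11),t(259,468)),(ct,(-.204,-.13,.11),t(494,540)),(ct,(-.01,-.13,.11),t(545,360)),(ct,(-.01,.13,.11),t(312,298)),
(cs,(-.204,.13,.11),s(84,245)),(cs,(-.204,-.13,.11),s(94,440)),(cs,(-.01,-.13,.11),s(326,425)),
(ct,(.22,.13,.29),t(349,30)),(ct,(.22,-.13,.29),t(613,104)),(cs,(.22,.13,.29),s(553,38)),(cs,(-.006,.13,.286),s(295,58)),
(ct,(-.006,.13,.286),t(278,252)),(ct,(-.006,-.13,.286),t(543,327))]
res=lambda p: np.concatenate([proj(c,T(p,P))[0]-uv for c,P,uv in obs])
r=least_squares(res,[.55,.1,-.2],loss='soft_l1'); print(r.x.round(4),np.degrees(r.x[2])); print(res(r.x).reshape(-1,2).round(1))
box=r.x; json.dump(list(box),open("box.json","w"))
book=(-.0604,-.0049,.043)
overlay(cv2.imread("pics/top0.png"),ct,box,book,(210,85),(150,180),4,"pics/ovt1.png".replace('.png','.png'))
overlay(cv2.imread("pics/side0.png"),cs,box,book,(250,120),(150,130),4.5,"pics/ovs1.png")
E
```

```text
[ 0.5822  0.0811 -0.2913] -16.69243496604942
[[-2.1  1. ]
 [ 0.3  0.4]
 [ 0.7  0.2]
 [-1.  -1.5]
 [-1.1 -1.5]
 [-1.5  1.7]
 [ 0.3  0.2]
 [-0.8 -2.7]
 [ 0.9 -2.5]
 [ 0.7  0.2]
 [-0.2  0.8]
 [-1.3 -0.3]
 [ 1.8  0.6]]
```

View pics/ovt1.png

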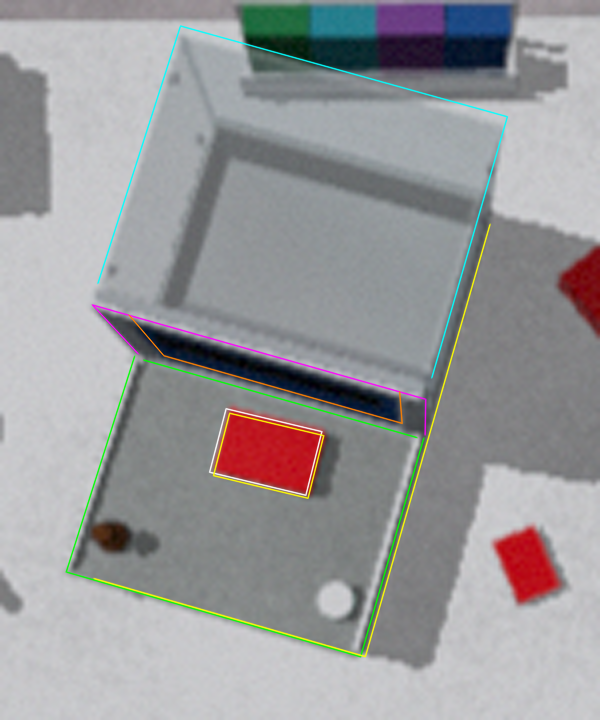

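View pics/ovs1.png

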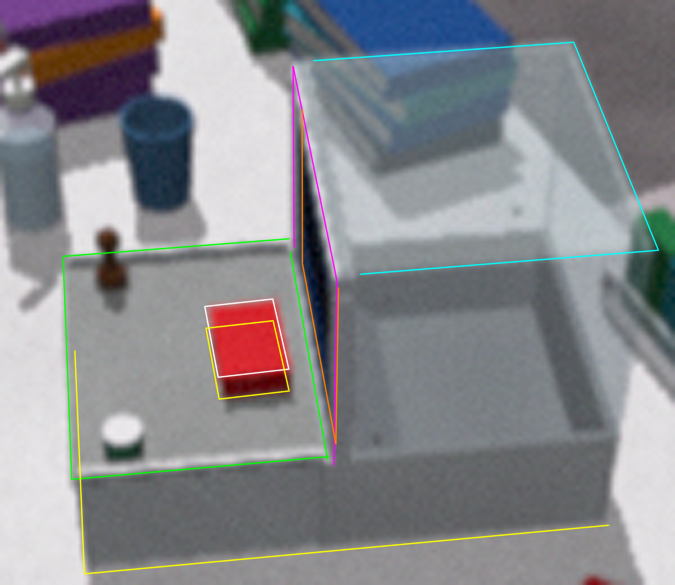

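```bash
cat > plan.py <<'E'
import numpy as np, json
from scipy.spatial.transform import Rotation as R
box=json.load(open("box.json"))
def Rt(th,psi,sign=1):
    th,psi=np.radians([th,psi]); c,s=np.cos,np.sin
    x=np.array([c(th)*c(psi),c(th)*s(psi),s(th)])*sign; y=np.array([s(th)*c(psi),s(th)*s(psi),-c(th)])
    return R.from_matrix(np.c_[x,y,np.cross(x,y)])
def B(x,y,z): # box->world
    c,s=np.cos(box[2]),np.sin(box[2]); return np.array([box[0]+c*x-s*y,box[1]+s*x+c*y,z])
E
python3 - <<'E'
from plan import *
from workcell import bot
o=bot.get_obs(); r=R.from_quat(o["tool_rot"]); print(r.as_matrix().round(2), o["clock"])
for s in(1,-1):
    print(s,((r.inv()*Rt(37,-15.5,s)).as_rotvec(degrees=True)).round(1), ((r.inv()*Rt(0,-15.5,s)).as_rotvec(degrees=True)).round(1))
E
```

```text
[[ 0.43 -0.   -0.9 ]
 [ 0.9  -0.    0.43]
 [-0.   -1.    0.  ]] 2.65
1 [-25.7  76.8 -30.7] [-0.  79.8 -0. ]
-1 [-32.2 -96.3  26.9] [  -0.  -100.2    0. ]
```

```bash
python3 -m inch '0 0 0 0 -55 0 0; 0 0 0 0 -55 0 0; 0 10 0 0 0 0 0; 0 10 0 0 0 0 0; 0 10 0 0 0 0 0; 0 10 0 0 0 0 0; 0 10 0 0 0 0 0; 0 10 0 0 0 0 0; 0 10 0 0 0 0 0; 0 10 0 0 0 0 0'
cat > go.py <<'E'
import sys
from plan import *
from workcell import bot
def state():
    o=bot.get_obs(); r=R.from_quat(o["tool_rot"]); return o,r,np.array(o["eef_pos"])
def lowtip(p,r): # lower inner tip, upper outer tip in box frame
    M=r.as_matrix(); t=p-.013*M[:,1]; L=t-.0425*M[:,0]; U=t+.057*M[:,0]
    c,s=np.cos(box[2]),np.sin(box[2]); f=lambda w:(np.array([c*(w[0]-box[0])+s*(w[1]-box[1]),-s*(w[0]-box[0])+c*(w[1]-box[1]),w[2]-.1])*1000).round(1)
    return f(L),f(U)
def report(lx,ly,lz,th,psi):
    o,r,p=state(); G=Rt(th,psi); M=G.as_matrix()
    tcp=B(lx/1e3,ly/1e3,.1+lz/1e3)+.0425*M[:,0]+.013*M[:,1]
    d=tcp-p
    print("clock",round(o["clock"],2),"J",np.round(o["joint_pos"],2),"F",np.round(o["ft_force"],1),"w",round(o["grip_width"],4))
    print("low inner, up outer (box, above deck):",*lowtip(p,r))
    print("rot needed",(r.inv()*G).as_rotvec(degrees=True).round(1),"shift now-axes",(r.inv().apply(d)*1000).round(1),"shift goal-axes",(G.inv().apply(d)*1000).round(1),"tcp goal",tcp.round(3))
if __name__=="__main__": report(*map(float,sys.argv[1:6]))
E
python3 go.py -103 -5 120 37 -15.5
python3 go.py -103 -5 120 0 -15.5
python3 - <<'E'
from go import *
o,r,p=state(); E=np.array(bot.camera("wrist")["extrinsics"]); C=-E[:3,:3].T@E[:3,3]; print("cam in tool",r.inv().apply(C-p)*1000)
E
```

```text
clock: 3.9
eef_pos: [0.2169, 0.4505, 0.3413]
tool_rot: [0.7, -0.099, 0.099, -0.7]
ft_force: [0.9, -0.0, 0.6]
grip_width: 0.0854
clock 3.9 J [ 1.12  0.22  0.27  1.61 -0.    2.97] F [ 0.9 -0.   0.6] w 0.0854
low inner, up outer (box, above deck): [-498.4  248.4  254.3] [-398.9  249.5  254.3]
rot needed [  0.2  -0.5 -37. ] shift now-axes [ 391.8  106.1 -257.4] shift goal-axes [ 247.1  319.1 -261.1] tcp goal [0.522 0.095 0.235]
clock 3.9 J [ 1.12  0.22  0.27  1.61 -0.    2.97] F [ 0.9 -0.   0.6] w 0.0854
low inner, up outer (box, above deck): [-498.4  248.4  254.3] [-398.9  249.5  254.3]
rot needed [ 0.  -0.5  0. ] shift now-axes [ 392.5  134.3 -257.4] shift goal-axes [ 390.1  134.3 -261.1] tcp goal [0.523 0.095 0.207]
cam in tool [  -1.92974318 -142.03326701   75.90498493]
```

```bash
python3 -m inch '0 0 0 43 0 -32 0; 0 0 0 43 0 -32 0; 0 0 0 43 0 -32 0; 0 0 0 43 0 -32 0; 0 0 0 43 0 -32 0; 0 0 0 43 0 -32 0; 0 0 0 43 0 -32 0; 0 0 -9 43 0 -32 0; 0 0 -9 0 0 0 0; 0 0 -9 0 0 0 0; 0 0 -10 0 0 0 0; 0 0 0 0 0 0 0'; python3 go.py -103 -5 100 37 -15.5
python3 - <<'E'
from workcell import bot
import cv2, pickle
from h import cal
d=bot.camera("wrist"); cv2.imwrite("pics/w1.png",d["color"]); pickle.dump(cal(d),open("w1.pkl","wb"))
E
```

```text
clock: 5.45
eef_pos: [0.4742, 0.1101, 0.3369]
tool_rot: [0.697, 0.13, 0.309, -0.633]
ft_force: [-0.4, -0.2, -0.2]
grip_width: 0.0856
clock 5.45 J [ 0.49 -0.19 -0.36  0.92 -0.43  2.22] F [-0.4 -0.2 -0.2] w 0.0856
low inner, up outer (box, above deck): [-153.6   -4.2  222. ] [-73.7  -2.1 281.3]
rot needed [ 0.2  0.2 -0.4] shift now-axes [-32.1 127.8  -1.3] shift goal-axes [-32.9 127.5  -2. ] tcp goal [0.522 0.095 0.215]
```

View pics/w1.png

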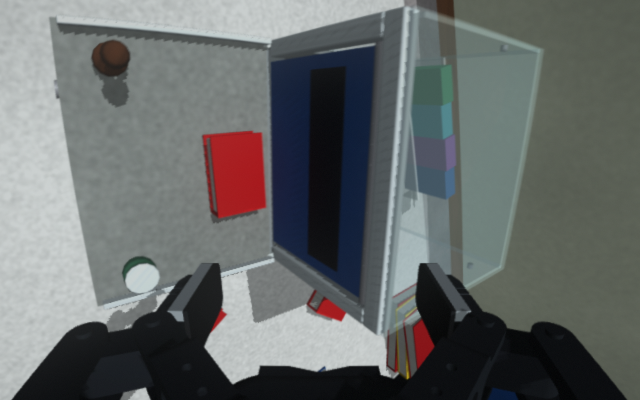

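```bash
cat > w.py <<'E'
from ov import *
import pickle,sys
from plan import R
cam=pickle.load(open("w1.pkl","rb")); box=json.load(open("box.json")); book=(-.0604,-.0049,.043)
overlay(cv2.imread("pics/w1.png"),cam,box,book,(30,0),(390,345),2,sys.argv[1])
E
python3 w.py pics/ovw1.png
```

```text
(no output)
```

View pics/ovw1.png

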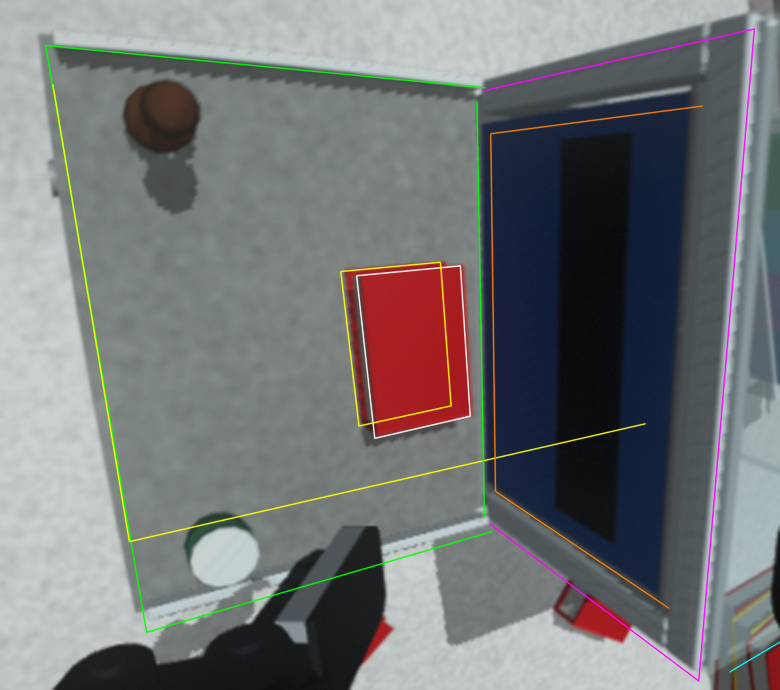

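Run:
```python
from ov import *
import pickle
cam=pickle.load(open("w1.pkl","rb"))
w=lambda x,y:np.array((x/2+30-.25,y/2-.25))
obs=[((-.204,.13,.11),w(50,33)),((-.204,-.13,.11),w(147,630)),((-.01,.13,.11),w(482,81)),((-.01,-.13,.11),w(489,525)),
((-.006,.13,.286),w(753,15)),((-.006,-.13,.286),w(698,677))]
res=lambda p: np.concatenate([proj(cam,T(p,P))[0]-uv for P,uv in obs])
r=least_squares(res,[.58,.08,-.29],loss='soft_l1',f_scale=1); print(r.x.round(4),np.degrees(r.x[2])); print(res(r.x).reshape(-1,2).round(1))
json.dump(list(r.x),open("box2.json","w")); box=r.x
im=cv2.imread("pics/w1.png")
cv2.imwrite("pics/bk.png",cv2.resize(im[120:230,195:285],None,fx=5,fy=5,interpolation=cv2.INTER_CUBIC))
overlay(im,cam,box,None,(30,0),(390,345),2,"pics/ovw2.png")
```

```text
[ 0.5828  0.0847 -0.2918] -16.71885909387865
[[-3.5  0.9]
 [-1.7 -2.2]
 [ 1.3 -0.5]
 [ 1.   0.6]
 [ 0.5  0.9]
 [ 0.1 -1.4]]
```

View pics/ovw2.png

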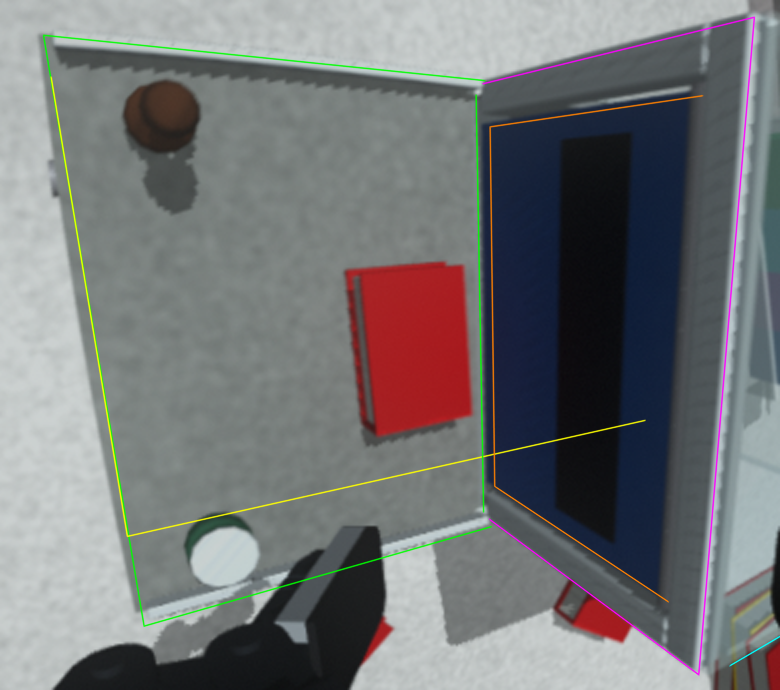

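View pics/bk.png

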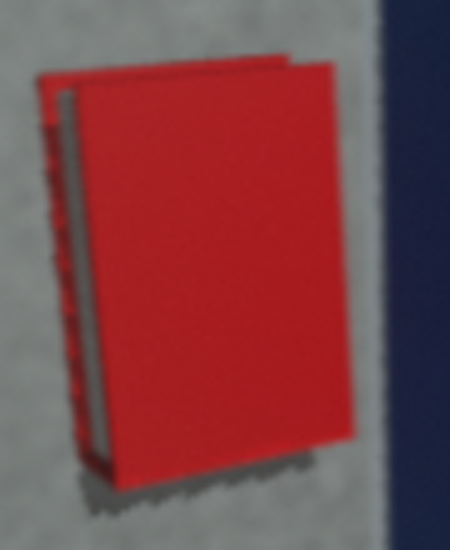

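```bash
cp box2.json box.json
python3 - <<'E'
from ov import *
import pickle
cam=pickle.load(open("w1.pkl","rb")); box=json.load(open("box.json"))
w=lambda x,y:np.array((x/5+195-.4,y/5+120-.4))
obs=[((-.028,.042,.124),w(78,88)),((.028,.042,.124),w(335,65)),((.028,-.042,.124),w(355,437)),((-.028,-.042,.124),w(117,488)),((-.028,.042,.1),w(42,76)),((-.028,-.042,.1),w(85,465))]
res=lambda p: np.concatenate([proj(cam,T(p,P))[0]-uv for P,uv in obs])
r=least_squares(res,[.55,.08,-.29]); print(r.x.round(4)); print(res(r.x).reshape(-1,2).round(1))
c,s=np.cos(box[2]),np.sin(box[2]); d=r.x[:2]-box[:2]
print("book in box",c*d[0]+s*d[1],-s*d[0]+c*d[1],np.degrees(r.x[2]-box[2]), "world yaw",np.degrees(r.x[2]))
# finger geometry: project predicted tips
from go import *
o,q,p=state(); M=q.as_matrix()
for nm,u in(("lowin",-.0425),("lowout",-.057),("upin",.0425),("upout",.057)):
    for z in(-.011,.011):
        for b in (.013,0): print(nm,z,b,proj(cam,p-b*M[:,1]+u*M[:,0]+z*M[:,2])[0].round(0))
E
python3 go.py -103 -9 100 37 -15.5
python3 - <<'E'
import cv2
im=cv2.imread("pics/w1.png")[250:400,120:560]
cv2.imwrite("pics/fing.png",cv2.resize(im,None,fx=1.8,fy=1.8,interpolation=cv2.INTER_CUBIC))
E
```

```text
[ 0.5251  0.0933 -0.2558]
[[ 0.2 -0.3]
 [ 0.3 -0.2]
 [ 0.6  0.4]
 [ 0.7  0.8]
 [-0.7 -0. ]
 [-0.9 -0.7]]
book in box -0.05770766355037228 -0.008414990715886495 2.0619904575368446 world yaw -14.656868636341805
lowin -0.011 0.013 [236. 299.]
lowin -0.011 0 [243. 284.]
lowin 0.011 0.013 [232. 254.]
lowin 0.011 0 [239. 242.]
lowout -0.011 0.013 [204. 299.]
lowout -0.011 0 [213. 283.]
lowout 0.011 0.013 [199. 254.]
lowout 0.011 0 [208. 242.]
upin -0.011 0.013 [427. 300.]
upin -0.011 0 [419. 284.]
upin 0.011 0.013 [433. 255.]
upin 0.011 0 [424. 243.]
upout -0.011 0.013 [459. 299.]
upout -0.011 0 [449. 284.]
upout 0.011 0.013 [466. 255.]
upout 0.011 0 [455. 243.]
clock 5.5 J [ 0.49 -0.19 -0.35  0.92 -0.43  2.22] F [0.8 0.5 1.6] w 0.0854
low inner, up outer (box, above deck): [-150.6   -6.1  225.4] [-71.   -4.3 285. ]
rot needed [ 0.1  0.  -0.2] shift now-axes [-37.1 128.7  -3.6] shift goal-axes [-37.5 128.6  -3.9] tcp goal [0.522 0.095 0.215]
```

View pics/fing.png

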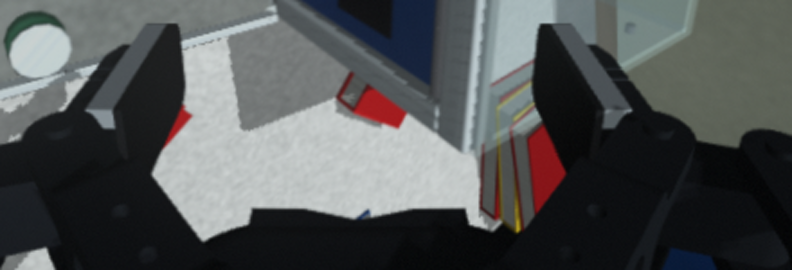

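Run:
```python
from ov import *
import pickle
cam=pickle.load(open("w1.pkl","rb"))
from go import *
q=R.from_quat([0.697, 0.13, 0.309, -0.633]); p=np.array([0.4742, 0.1101, 0.3369]); M=q.as_matrix()
o,q2,p2=state(); 
E=cam["E"]; C=-E[:3,:3].T@E[:3,3]; print("cam rel now",q2.inv().apply(C-p2)*1000)
M=q2.as_matrix()
# use cam pose implied by fixed mount: shift p so cam offset equals [-1.93,-142.03,75.9]
p2=C-M@(np.array([-1.93,-142.03,75.9])/1000)
for uv in [(221,263),(200,263),(172,311),(186,314),(419,263),(440,263)]:
    f=lambda w: proj(cam,p2+M@np.array([w[0],w[1],.011]))[0]-uv
    print(uv,(least_squares(f,[-.04,-.01]).x*1000).round(1))
```

```text
cam rel now [  -5.83258821 -141.79086505   74.64127344]
(221, 263) [-42.1 -18.7]
(200, 263) [-50.7 -18.9]
(172, 311) [-48.8 -51.8]
(186, 314) [-43.7 -53.2]
(419, 263) [ 39.2 -17.8]
(440, 263) [ 48.  -17.9]
```

```bash
sed -i 's/t=p-.013/t=p-.015/; s/+.057\*M/+.051*M/; s/+.013\*M/+.015*M/' go.py; python3 go.py -104 -8.5 60 37 -15.5;python3 go.py -104 -8.5 10 37 -15.5
```

```text
clock 5.5 J [ 0.49 -0.19 -0.35  0.92 -0.43  2.22] F [0.8 0.5 1.6] w 0.0854
low inner, up outer (box, above deck): [-151.8   -6.1  227. ] [-77.   -4.5 283. ]
rot needed [ 0.1  0.  -0.2] shift now-axes [-61.8 162.1  -3. ] shift goal-axes [-62.3 161.9  -3.4] tcp goal [0.522 0.095 0.174]
clock 5.5 J [ 0.49 -0.19 -0.35  0.92 -0.43  2.22] F [0.8 0.5 1.6] w 0.0854
low inner, up outer (box, above deck): [-151.8   -6.1  227. ] [-77.   -4.5 283. ]
rot needed [ 0.1  0.  -0.2] shift now-axes [-91.8 202.2  -3. ] shift goal-axes [-92.4 201.9  -3.4] tcp goal [0.522 0.095 0.124]
```

```bash
python3 -m inch '0 0 0 -21 54 -1 0; 0 0 0 -21 54 -1 0; 0 0 0 -20 54 -1 0; 0 0 0 0 0 0 0;0 0 0 0 0 0 0'; python3 go.py -104 -8.5 10 37 -15.5
python3 - <<'E'
from workcell import bot
import cv2, pickle
from h import cal
for c in("wrist","side"):
    d=bot.camera(c); cv2.imwrite(f"pics/{c}2.png",d["color"]); pickle.dump(cal(d),open(c+"2.pkl","wb"))
E
```

```text
clock: 6.12
eef_pos: [0.5271, 0.0957, 0.1773]
tool_rot: [0.694, 0.131, 0.315, -0.634]
ft_force: [0.5, 1.1, 1.5]
grip_width: 0.0852
clock 6.12 J [ 0.39  0.02 -0.62  0.39 -0.38  2.13] F [0.5 1.1 1.5] w 0.0852
low inner, up outer (box, above deck): [-99.4  -6.2  63.6] [-24.9  -5.1 120. ]
rot needed [ 0.1 -0.3  0.1] shift now-axes [-36.1  40.   -2.1] shift goal-axes [-36.   40.1  -2. ] tcp goal [0.522 0.095 0.124]
```

View pics/wrist2.png

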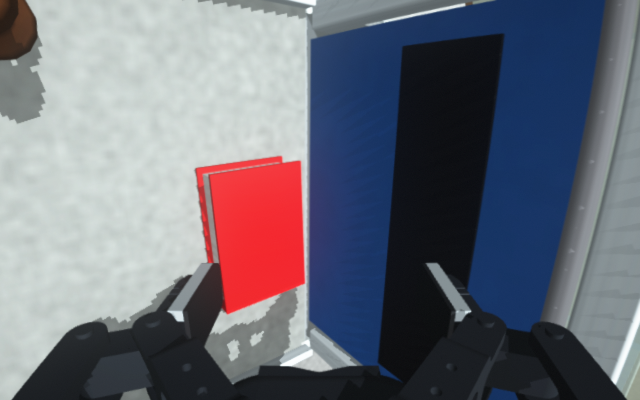

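View pics/side2.png

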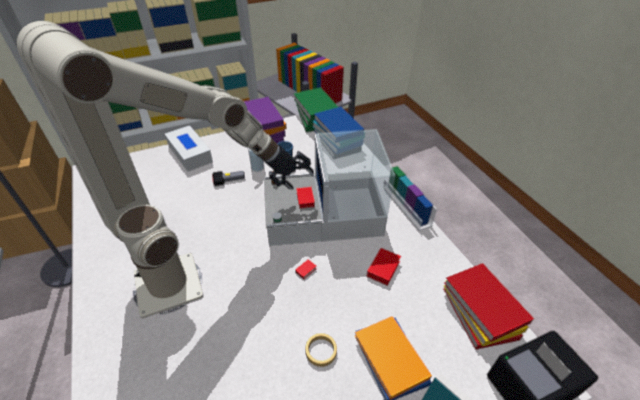

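Run:
```python
from ov import *
import pickle
cam=pickle.load(open("wrist2.pkl","rb")); box=json.load(open("box.json"))
obs=[((-.028,.042,.124),(210,174)),((.028,.042,.124),(300,161)),((.028,-.042,.124),(304,284)),((-.028,-.042,.124),(226,313)),((-.028,.042,.1),(196,169))]
res=lambda p: np.concatenate([proj(cam,T(p,P))[0]-uv for P,uv in obs])
r=least_squares(res,[.55,.08,-.29]); print(res(r.x).reshape(-1,2).round(1))
c,s=np.cos(box[2]),np.sin(box[2]); d=r.x[:2]-box[:2]
print("book in box",c*d[0]+s*d[1],-s*d[0]+c*d[1],np.degrees(r.x[2]-box[2]))
```

```text
[[ 0.   0.6]
 [ 1.   0. ]
 [ 0.3 -0.2]
 [ 0.2  1.5]
 [-0.9 -1.7]]
book in box -0.0590353149411204 -0.008340653256109833 1.6549884600347093
```

```bash
python3 -m inch '0 0 0 -18 20 -1 0; 0 0 0 -16 17 -1 0; 0 0 0 0 0 0 0;0 0 0 0 0 0 0'; python3 go.py -88 -8.5 10 37 -15.5
python3 - <<'E'
from workcell import bot
import cv2
d=bot.camera("wrist"); cv2.imwrite("pics/wrist3.png",d["color"])
E
```

```text
clock: 6.72
eef_pos: [0.5206, 0.0953, 0.1272]
tool_rot: [0.694, 0.132, 0.315, -0.634]
ft_force: [-0.6, 0.2, 0.0]
grip_width: 0.0853
clock 6.72 J [ 0.4   0.09 -0.72  0.23 -0.38  2.14] F [-0.6  0.2  0. ] w 0.0853
low inner, up outer (box, above deck): [-105.6   -8.5   13.4] [-31.1  -7.3  70. ]
rot needed [-0.  -0.2  0.2] shift now-axes [11.9 13.5 -0.1] shift goal-axes [11.9 13.5 -0.2] tcp goal [0.537 0.09  0.124]
```

View pics/wrist3.png

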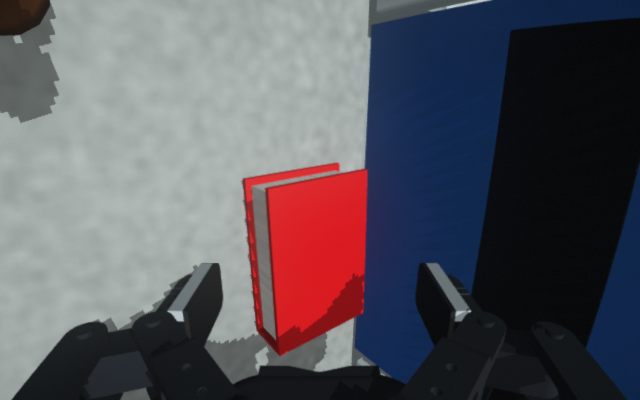

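```bash
python3 -m inch '0 0 0 4 6 0 0; 0 0 0 4.8 3.6 0 0; 0 0 0 4.8 3.6 0 0; 0 0 0 4.8 3.6 0 0; 0 0 0 0 0 0 0'; python3 go.py -60 -8.5 10 37 -15.5
python3 - <<'E'
from workcell import bot
import cv2
d=bot.camera("wrist"); cv2.imwrite("pics/wrist4.png",d["color"])
E
```

```text
clock: 7.4
eef_pos: [0.5432, 0.0874, 0.1223]
tool_rot: [0.695, 0.13, 0.314, -0.633]
ft_force: [-1.4, -0.5, 0.0]
grip_width: 0.0852
clock 7.4 J [ 0.36  0.13 -0.68  0.21 -0.36  2.1 ] F [-1.4 -0.5  0. ] w 0.0852
low inner, up outer (box, above deck): [-81.6  -9.5   8.7] [-7.  -8.3 64.9]
rot needed [ 0.2 -0.2  0. ] shift now-axes [18.1 12.   0.8] shift goal-axes [18.1 12.   0.7] tcp goal [0.564 0.082 0.124]
```

View pics/wrist4.png

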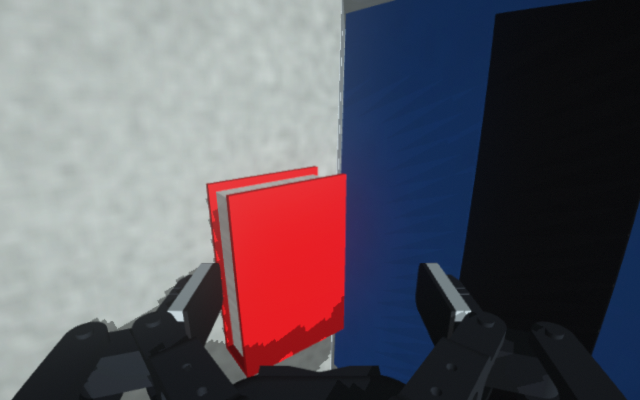

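```bash
python3 -m inch '0 0 0 4.8 3.2 0 0; 0 0 0 4.8 3.2 0 0; 0 0 0 4.8 3.2 0 0; 0 0 0 4.8 3.2 0 0; 0 0 0 0 0 0 0'; python3 go.py -40 -8.5 10 37 -15.5
python3 - <<'E'
from workcell import bot
import cv2
for c in ("wrist","side","top"):
    d=bot.camera(c)["color"]
    if c=="side": d=cv2.resize(d[120:260,245:405],None,fx=4,fy=4,interpolation=2)
    cv2.imwrite(f"pics/{c}5.png",d)
E
```

```text
clock: 8.07
eef_pos: [0.5651, 0.0813, 0.1235]
tool_rot: [0.695, 0.13, 0.314, -0.634]
ft_force: [-2.6, -0.2, -0.5]
grip_width: 0.0854
clock 8.07 J [ 0.32  0.16 -0.64  0.21 -0.35  2.07] F [-2.6 -0.2 -0.5] w 0.0854
low inner, up outer (box, above deck): [-58.9  -9.1   9.9] [15.8 -7.8 66.1]
rot needed [ 0.1 -0.2 -0. ] shift now-axes [15.2 11.3  0.5] shift goal-axes [15.2 11.3  0.4] tcp goal [0.583 0.077 0.124]
```

View pics/wrist5.png

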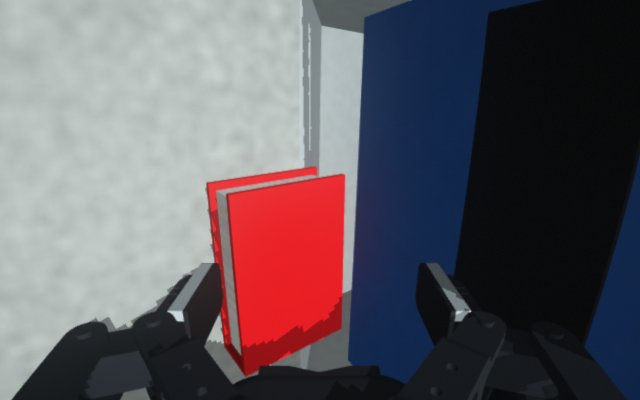

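View pics/side5.png

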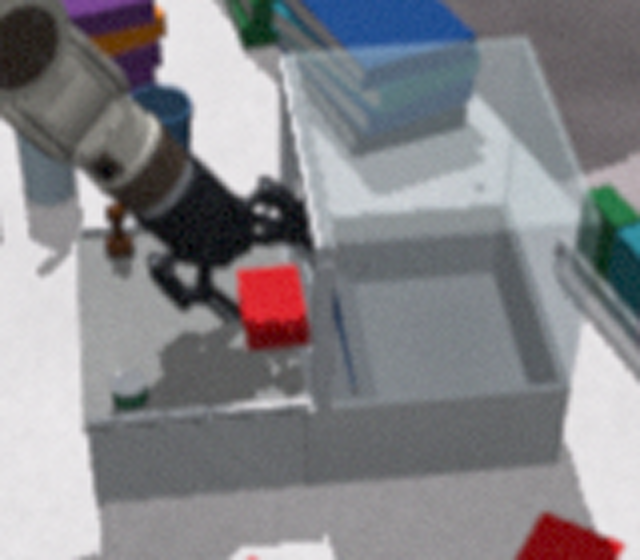

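```bash
python3 -m inch '0 0 0 4 3 0 0; 0 0 0 4 3 0 0; 0 0 0 4 3 0 0; 0 0 0 0 0 0 0'; python3 go.py -40 -8.5 10 37 -15.5
python3 - <<'E'
from workcell import bot
import cv2
d=bot.camera("wrist")["color"]; cv2.imwrite(f"pics/wrist6.png",d)
E
```

```text
clock: 8.72
eef_pos: [0.5784, 0.0779, 0.1226]
tool_rot: [0.695, 0.13, 0.313, -0.634]
ft_force: [-5.2, 2.5, -0.9]
grip_width: 0.0854
clock 8.72 J [ 0.31  0.18 -0.61  0.21 -0.33  2.05] F [-5.2  2.5 -0.9] w 0.0854
low inner, up outer (box, above deck): [-45.2  -8.7   9.1] [29.6 -7.2 65.2]
rot needed [ 0.1 -0.1 -0.2] shift now-axes [4.8 2.3 0.1] shift goal-axes [4.8 2.3 0.1] tcp goal [0.583 0.077 0.124]
```

View pics/wrist6.png

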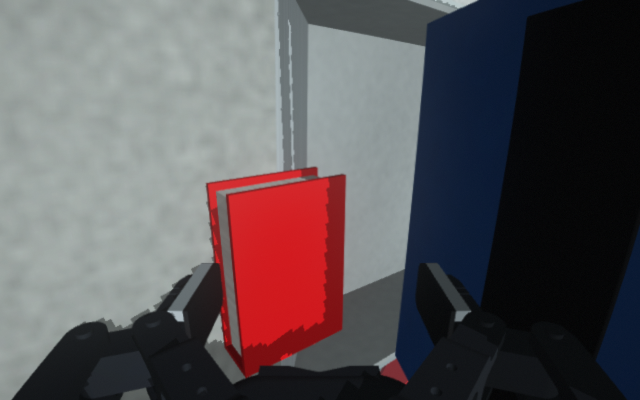

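```bash
python3 -m inch '0 0 0 3.2 2.4 0 0; 0 0 0 3.2 2.4 0 0; 0 0 0 3.2 2.4 0 0; 0 0 0 3.2 2.4 0 0; 0 0 0 3.2 2.4 0 0; 0 0 0 3.2 2.4 0 0; 0 0 0 0 0 0 0;0 0 0 0 0 0 0'; python3 go.py -40 -8.5 10 37 -15.5
python3 - <<'E'
from workcell import bot
import cv2
for c in ("wrist","side"):
    d=bot.camera(c)["color"]
    if c=="side": d=cv2.resize(d[120:260,245:405],None,fx=4,fy=4,interpolation=2)
    cv2.imwrite(f"pics/{c}7.png",d)
E
```

```text
clock: 9.78
eef_pos: [0.5971, 0.0711, 0.1183]
tool_rot: [0.697, 0.128, 0.308, -0.635]
ft_force: [-8.9, 2.8, -6.1]
grip_width: 0.0854
clock 9.78 J [ 0.28  0.22 -0.58  0.22 -0.32  2.03] F [-8.9  2.8 -6.1] w 0.0854
low inner, up outer (box, above deck): [-25.5  -9.9   5.2] [49.8 -8.1 60.6]
rot needed [ 0.2  0.1 -0.7] shift now-axes [ -8.6 -12.9   1.6] shift goal-axes [ -8.5 -13.    1.7] tcp goal [0.583 0.077 0.124]
```

View pics/wrist7.png

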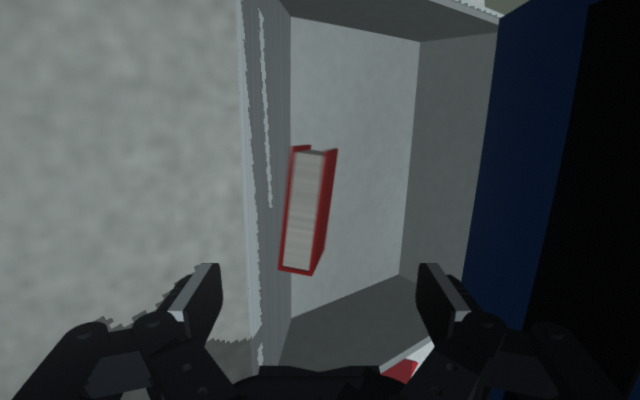

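View pics/side7.png

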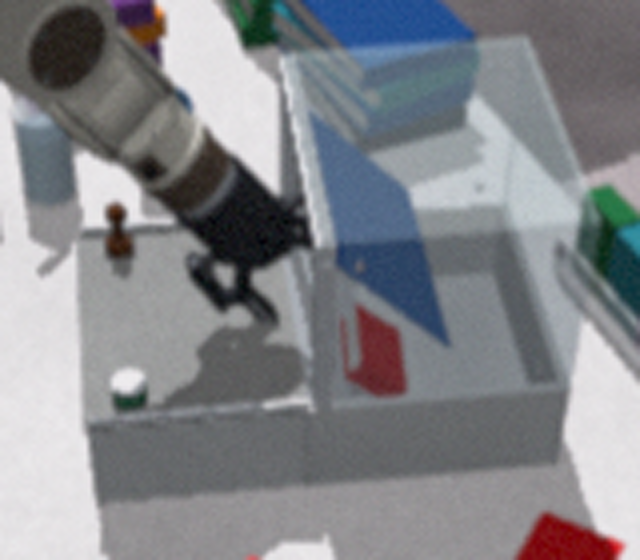

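```bash
python3 -m inch '0 0 0 1.8 -2.4 0 0; 0 0 0 0 0 0 0; 0 0 0 0 0 0 0; 0 0 0 0 0 0 0; 0 0 0 0 0 0 0'; python3 go.py -40 -8.5 10 37 -15.5
python3 - <<'E'
from workcell import bot
import cv2
for c in ("wrist","side"):
    d=bot.camera(c)["color"]
    if c=="side": d=cv2.resize(d[120:260,245:405],None,fx=4,fy=4,interpolation=2)
    cv2.imwrite(f"pics/{c}8.png",d)
E
```

```text
clock: 10.5
eef_pos: [0.5954, 0.071, 0.1195]
tool_rot: [0.698, 0.127, 0.307, -0.635]
ft_force: [-11.5, 4.0, -10.0]
grip_width: 0.0854
clock 10.5 J [ 0.28  0.21 -0.57  0.23 -0.32  2.03] F [-11.5   4.  -10. ] w 0.0854
low inner, up outer (box, above deck): [-27.2 -10.5   6.5] [48.3 -8.6 61.6]
rot needed [ 0.3  0.2 -0.9] shift now-axes [ -8.  -11.    2.2] shift goal-axes [ -7.8 -11.1   2.2] tcp goal [0.583 0.077 0.124]
```

View pics/wrist8.png

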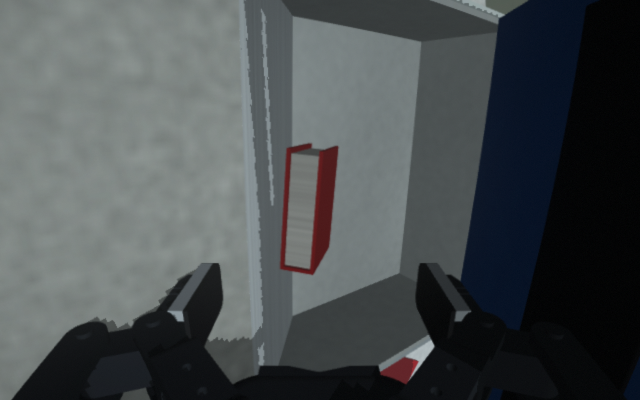

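View pics/side8.png

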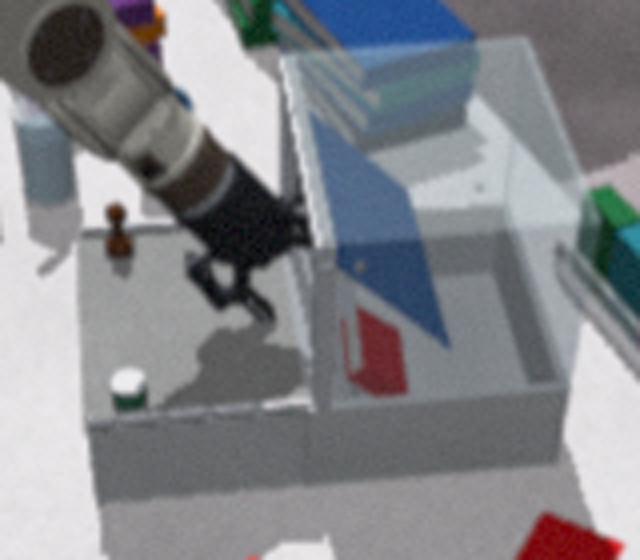

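```bash
python3 -m inch '0 0 0 -7 -7 0 0; 0 0 0 -7 -7 0 0; 0 0 0 -7 -7 0 0; 0 0 0 -7 -7 0 0; 0 0 0 -7 -7 0 0; 0 0 0 -7 -7 0 0; 0 0 0 -7 -7 0 0; 0 0 0 0 -30 0 0; 0 0 0 0 -30 0 0; 0 0 0 0 -30 0 0; 0 0 0 0 -20 0 0; 0 0 0 0 0 0 0'; python3 go.py -40 -8.5 10 37 -15.5
python3 - <<'E'
from workcell import bot
import cv2,pickle
from h import cal
for c in ("wrist","side","top"):
    D=bot.camera(c); d=D["color"]; cv2.imwrite(f"pics/{c}9raw.png",d); pickle.dump(cal(D),open(c+"9.pkl","wb"))
    if c=="side": d=cv2.resize(d[120:260,245:405],None,fx=4,fy=4,interpolation=2)
    if c=="top": d=cv2.resize(d[85:265,180:350],None,fx=3.3,fy=3.3,interpolation=2)
    cv2.imwrite(f"pics/{c}9.png",d)
E
```

```text
clock: 12.1
eef_pos: [0.4738, 0.1084, 0.2271]
tool_rot: [0.693, 0.132, 0.316, -0.634]
ft_force: [0.2, 0.5, -0.5]
grip_width: 0.0854
clock 12.1 J [ 0.49 -0.13 -0.61  0.59 -0.43  2.22] F [ 0.2  0.5 -0.5] w 0.0854
low inner, up outer (box, above deck): [-154.1   -9.4  113.3] [-79.7  -8.2 169.9]
rot needed [-0.1 -0.3  0.3] shift now-axes [ 28.1 151.5  -1.5] shift goal-axes [ 28.9 151.3  -1.4] tcp goal [0.583 0.077 0.124]
```

View pics/wrist9.png

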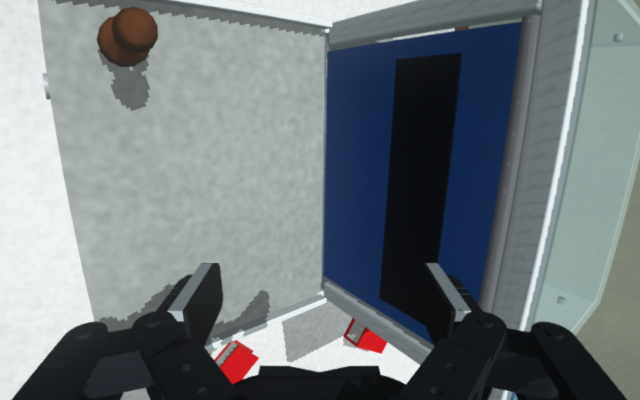

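View pics/side9.png

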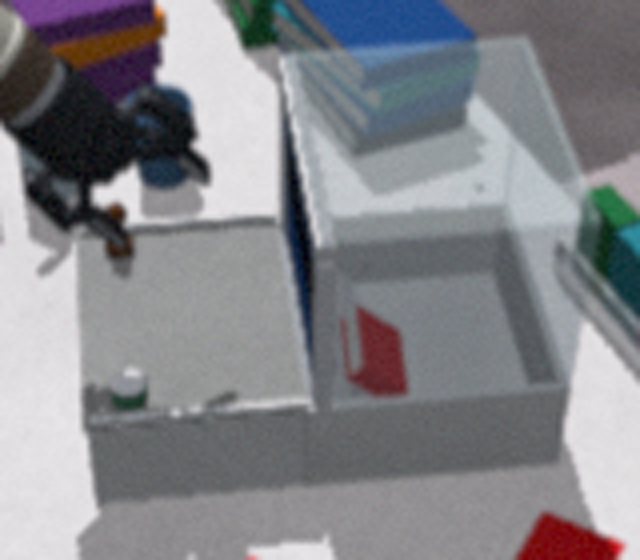

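View pics/top9.png

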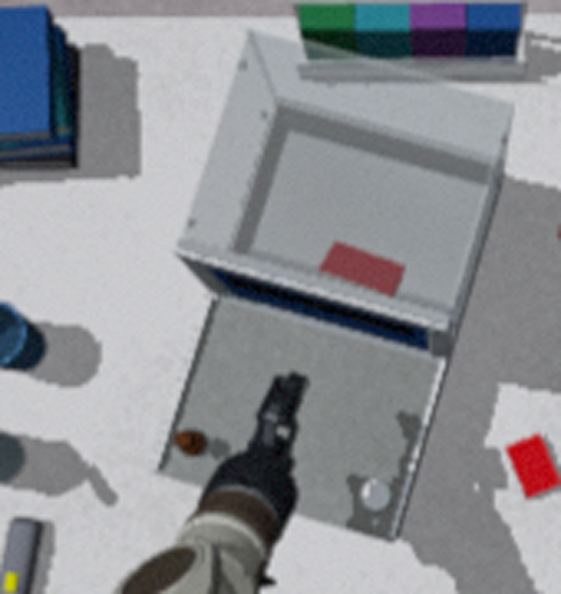

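Run:
```python
from h import *
import pickle
box=json.load(open("box.json")); cc={}
for n,roi in(("top",(270,150,310,180)),("side",(325,190,352,222))):
    c=pickle.load(open(n+"9.pkl","rb")); im=cv2.imread(f"pics/{n}9raw.png").astype(int)
    m=np.zeros(im.shape[:2],bool); x0,y0,x1,y1=roi; m[y0:y1,x0:x1]=(im[...,2]-im[...,1]>35)[y0:y1,x0:x1]
    ys,xs=np.nonzero(m); cc[n]=(c,np.array([xs.mean(),ys.mean()]),len(xs)); print(n,cc[n][1:])
f=lambda w: np.concatenate([proj(c,w)[0]-uv for c,uv,_ in cc.values()])
r=least_squares(f,[.6,.07,.05]); w=r.x; d=w[:2]-box[:2]; c,s=np.cos(box[2]),np.sin(box[2])
print("visible centroid in box",c*d[0]+s*d[1],-s*d[0]+c*d[1],w[2],"res",r.fun.round(1))
```

```text
top (array([289.47465438, 165.9124424 ]), 217)
side (array([339.56914894, 208.85106383]), 188)
visible centroid in box 0.07304855924937226 -0.010682994801635128 0.037502523025226775 res [-0.1  0.3  0.3 -0.1]
```

The book's centre is at about x 73, y −11, z 38 mm, so it is in the bin. The flap is shut and the robot is clear of everything.

```bash
python3 -c "
from workcell import bot
print(bot.job_done()); o=bot.get_obs(); print(o['clock'],o['ft_force'])"
```

```text
the job is handed in; nothing more can be done
None
the job is handed in; nothing more can be done
```

The little red book is in the bin, the flap has fallen shut, and I handed the job in at about 12 s on the clock. The hand-in reports no verdict.

- **What I did:** I tilted the open gripper about 37° along the push direction. The lower finger pushed the book while the upper finger swung the flap ahead of it, to about 0.46 rad by my geometry. The book tipped over the deck edge and slid down the chute. I waited for it to settle, then backed the fingers out.
- **Last checks:**
  - The book's visible centre is at about x 73, y −11, z 38 mm in the box frame, leaning on the chute. It looked the same in the pictures before and after I withdrew.
  - The flap looks flush shut in the wrist, side and top pictures.
  - The stamp and tin look to be where they were, and the force reading was back to about zero.
- **What I could not confirm:**
  - **Contact forces:** I have no direct reading of contact force between the book and the flap. Wherever the pictures showed them together, there was a visible gap.
  - **Flap-hold force:** The wrist read about 16 N while holding the flap at its widest, more than the flap alone should need. It went away when I withdrew.
  - **Box position:** My first fit from the top and side cameras was a few millimetres off in y compared with the close wrist view, so I used the wrist fit.

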